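# Clip the kitchen timer onto the hanging eye

### The arm

A 6-joint arm with a two-finger parallel gripper is mounted at the origin on the work surface. World frame = base frame: x ahead of the robot, y to its left, z up, the work surface at z = 0. Lengths are in m, angles in degrees, forces in N, time in s.
With the tool pointing down it reaches from about 0.35 to 0.925 m from the base axis. Payload 6.4 kg.
Tool frame: the origin (TCP) lies midway between the tips of the shut fingers; the grasp point (between the pads) lies 19 mm behind it; z points along the fingers, x is the direction in which the jaws open and shut, and the axes are right-handed (so a half turn about z gives the same grasp; the last joint's range is limited). The gripper opens to 94 mm and grips with 3 to 60 N. Pads are 16 mm wide; open, the fingers measure 119 mm over their backs; the gripper's body (75 mm by 177 mm) begins 78 mm behind the grasp point.
Start: joints at [60.728, 14.043, 89.255, -0, 76.702, -9.975], TCP at [0.215, 0.613, 0.205] pointing down, gripper open.
Joint ranges: [-179.41, 179.41], [-58.25, 129.5], [7.25, 145.43], [-54.29, 234.29], [11.92, 165.04], [-157.13, 157.13]. Speed limits (degrees/s): [147.25, 147.25, 180, 180, 180, 180].

### API

Orientations are given as a 3x3 rotation matrix whose columns are the frame's x, y, z axes.
In Python, from rig import * gives the robot as it stands.
- The arm moves only by the shell command python3 -m crank 'ROWS' [OPENING] [FORCE]. ROWS is a JSON object of lists of equal length, an entry for each row: "translation": the shift along the world's x, y, z in m, a list of three; "rot": the turn, a rotation vector about the world's x, y, z in degrees, a list of three. A call has exactly 8 rows; each row shifts and turns the commanded pose from where the row before left it; what a row does not reach is not made up. A row lasts 1/12 s, in which the tool goes at most 41.7 mm and 7.16 degrees, less where a joint would pass 70% of its speed; a pose out of reach is approached as far as the arm can. A call is refused whole if a number of a shift passes 0.0417 or a number of a turn 7.16, either way. A call with a gripper value outside its range is refused whole. OPENING is the finger opening in m, from 0 to 0.094, set as the call begins (- or left out, the last holds). The fingers move at their own pace and stop on an object; FORCE is the grip in N (left out, the last holds). Time passes only in rows, so rows that do not move let the fingers close, or fill a call up. It gives the time, the measured TCP pose, the force and the opening at its end, in the units of the state.
- get_obs(): the state, without advancing time (a new reading comes with each control period).
- grab_frame(name): name is "side" or "top" or "wrist"; returns (picture, depth): 420x560x3 uint8, red, green, blue; 420x560 float32, m along the optical axis (not along the pixel's ray), 0 where there is no reading.
- camera_params(name): a dict with "fovy" (degrees; the focal length in pixels is half the picture's height over the tangent of half this angle, whatever the lens; pixels are square), "cx", "cy" (the principal point, pixels), "k1" (the pictures are not rectified: a ray, as slopes to the right and down, at radius r is drawn at 1 + k1 r^2 times it, then the intrinsics apply), "world_from_camera" (4x4, takes a point from camera to world coordinates). Camera axes: x right, y up, looking along -z (the intrinsics and any distortion apply to the point x, -y, -z); pixel columns grow to the right and rows downward; lengths in m; the calibration is good to about 2 mm. A picture is of the moment at which its call begins: read the wrist's pose just before it. camera_params takes no time and is no camera call; for the wrist camera it gives the pose at the moment of the call.
- close_job(): hands the job in, once; it reports no verdict.
The state is a dict: "clock": time; "joint_pos": joint angles; "dq": joint speeds; "joint_torque": joint torques, N m; "tcp_pos": TCP position; "orientation": TCP orientation; "contact_force": force on the tool from outside, world axes, zero at the start; "moment": the same for the moment, N m; "opening": finger opening in m.
Only numpy, scipy, OpenCV 4.12 (cv2) and the standard library are available. Lean on these libraries where they do the work, as an engineer would, in place of code of your own. Each camera call takes 0.05 s, during which the arm holds its last target.

### The job

Clip the kitchen timer onto the brass eye of the hanging stand: push the gate of its red snap hook against the eye's near bar so that the gate gives way, let the bar slip up into the crook of the hook with the gate snapped shut behind it, and leave the timer hanging there, still and let go. The eye's height is set by hand and not known exactly, so feel for it, and press gently: never lean on the stand with more than about 15 N. Leave the pot, mill, jar and mug where they stand.

Things in the scene. Friction and masses are not known exactly. Their poses are not given: they have to be found in the camera images.
- timer: White kitchen timer, a block 64 (x) by 40 (y) by 48 mm (z) on its foot, about 0.2 kg, with a red snap hook 10 mm thick (y) on top; 116 mm high in all. Origin: centre of the underside; z up, +x towards the hook's mouth. The hook is a closed loop open inside at x -12..14, z 56..102 mm; bottom bar x -40..25, z 48..56. All numbers here are mm in this frame.
- grip (a point): Where to pinch the hook's solid ribbed back (x -40..-12, z 56..116 mm in the timer's frame, 10 mm thick): this point is at x -26, y 0, z 90. Fingers close along timer y. Axes as the timer's.
- crook (a point): Point of the timer where the middle of the eye's bar lies when hanging: x 2, y 0, z 104 mm in the timer's frame, under the hook's roof (x -12..25, flat on top at z 116; underside a shallow inverted V, peak z 108 at x 0..4, falling to z 102). Axes as the timer's.
- mouth (a point): Outer face of the gate, where to press: x 19, y 0, z 80 mm in the timer's frame. The mouth is only 16 mm high: from the rigid square-ended guard below (x 19..25, up to z 72) to the rigid nose above (x 19..25, hanging from the roof to z 88). A bar must go in between them till its centre is at x under 15, then go up over the gate's top into the crook. Axes as the timer's.
- gate (a joint): Angle of the sprung steel gate, rad: 0 shut, growing as it is pushed inward (timer -x), to 0.85. The gate fills x 14..19, z 62..92 mm, 8 mm wide, hinged at x 16.5, z 62, its top inside the nose. Spring torque 0.08 N m shut plus 0.16 N m per rad: 4 to 9 N pressed 18 mm above the hinge. Damped: push slowly.
- stand: Fixed hanging stand: dark wood base 100 by 110 by 12 mm, upright steel post at its middle with a collar up to z 140 mm, and a brass eye held level by a short steel rod that reaches from the post's top towards -x. Origin: centre of the base's underside; z up; -x is the side of the eye.
- eye_mid (a point): Mark fixed to the stand, 90 mm to -x of the post, 180 mm up. The middle of the eye's near bar is straight above or below it by up to 25 mm (height set by hand). The eye: level closed loop of 8 mm round brass; straight near bar 60 mm long along stand y, side bars 60 mm apart (centres) running 42 mm to +x, then closing to the rod. Axes as the stand's.
- pot: Grey cooking pot, 190 mm across, 110 mm high, with a steel handle out to 208 mm along its x at about z 108 mm. Bystander. Origin: centre of the underside.
- mill: Wooden pepper mill, 52 mm across, 135 mm high. Bystander. Origin: centre of the underside.
- jar: Amber jar, 56 mm across, 90 mm high. Bystander. Origin: centre of the underside.
- mug: Blue mug, 72 mm across, 85 mm high, handle at its +y. Bystander. Origin: centre of the underside.
Mind the look-alikes: they are no part of the job. What is shaped like the timer but green is not meant.

How it is judged:
By the outcome, as a careful person would: the job done as asked, in the order asked, and still so for the second after the job is handed in, with the robot touching nothing.
It also fails if it takes over 62 s, if anything falls off the work surface, if the arm or the gripper's body presses on something with over 40 N, if the wrist force passes 120 N, or if a joint passes its speed limit or range.

## Working session

There is one attempt and no reset: what is moved stays moved. The work goes in short steps, Python scripts to look and compute and a shell command to move; the robot and the scene stay as the last step left them, time stands still between calls to the robot, and variables do not carry over. Pictures are saved under pics/ and viewed, and the job is handed in when it is done.

```bash
ls; mkdir -p pics; cat > h.py <<'E'
from rig import *
import numpy as np, cv2, pickle
def save(name,tag):
    o=get_obs(); P=camera_params(name); im,d=grab_frame(name)
    cv2.imwrite(f'pics/{tag}.png',im[:,:,::-1]); pickle.dump((im,d,P,o),open(f'{tag}.pkl','wb'))
    return im,d,P,o
def load(tag): return pickle.load(open(f'{tag}.pkl','rb'))
def pts(d,P):
    h,w=d.shape; f=h/2/np.tan(np.radians(P['fovy'])/2)
    K=np.array([[f,0,P['cx']],[0,f,P['cy']],[0,0,1]])
    v,u=np.mgrid[0:h,0:w]; uv=np.stack([u,v],-1).reshape(-1,1,2).astype(float)
    n=cv2.undistortPoints(uv,K,np.array([P['k1'],0,0,0,0.])).reshape(h,w,2)
    c=np.stack([n[...,0]*d,-n[...,1]*d,-d,np.ones_like(d)],-1)
    W=c@np.array(P['world_from_camera']).T
    W=W[...,:3]; W[d<=0]=np.nan
    return W
E
python3 - <<'E'
from h import *
for n in ['side','top','wrist']:
    im,d,P,o=save(n,n+'0'); print(n,P['fovy'],np.round(P['world_from_camera'],3).tolist())
print(o)
E
```

```text
pics
side 53.822577659764335 [[0.996, 0.045, -0.079, 0.468], [-0.089, 0.64, -0.763, -0.807], [0.016, 0.767, 0.642, 0.8], [0.0, 0.0, 0.0, 1.0]]
top 57.245979977453054 [[-0.001, 0.984, -0.176, 0.379], [-1.0, 0.002, 0.014, -0.009], [0.014, 0.176, 0.984, 1.128], [0.0, 0.0, 0.0, 1.0]]
wrist 60.51215313973354 [[0.33, -0.905, -0.269, 0.136], [0.944, 0.316, 0.096, 0.64], [-0.002, -0.286, 0.958, 0.383], [0.0, 0.0, 0.0, 1.0]]
{'clock': 0.1, 'joint_pos': array([ 6.07278716e+01,  1.40787256e+01,  8.93155241e+01, -1.14748838e-03,
        7.67018597e+01, -9.97496660e+00]), 'dq': array([-0.07948589, -0.07352674, -0.20435937, -0.00572124, -0.01421146,
        0.01940714]), 'joint_torque': array([ 9.37619006e-04, -4.16907835e+01, -3.15526700e+01,  6.87691569e-02,
        3.09821125e-02, -2.44979418e-05]), 'tcp_pos': array([0.21454093, 0.61301798, 0.20449363]), 'orientation': array([[ 3.30462612e-01,  9.43818742e-01, -8.03188941e-04],
       [ 9.43817632e-01, -3.30463476e-01, -1.47275984e-03],
       [-1.65544295e-03, -2.71371822e-04, -9.99998593e-01]]), 'contact_force': array([-0.10343484,  0.80183088, -0.34434693]), 'moment': array([-0.02454511, -0.01409281, -0.01599762]), 'opening': 0.09380466924872538}
```

View pics/side0.png

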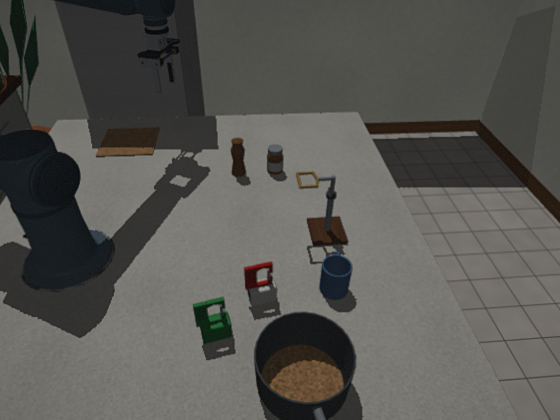

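View pics/top0.png

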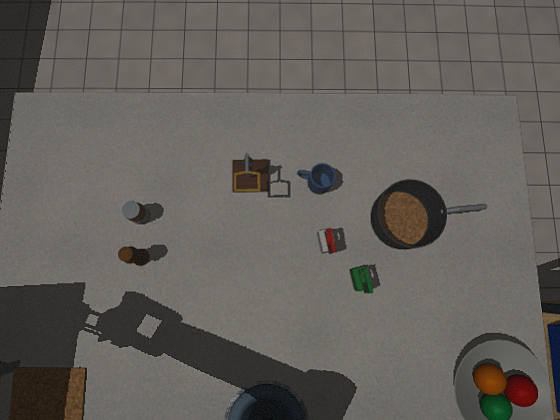

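View pics/wrist0.png

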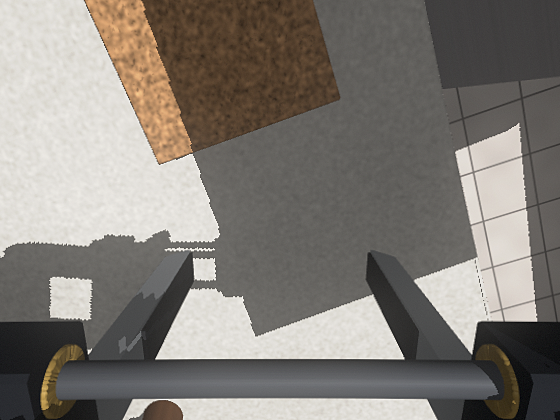

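Side view: the white timer with the red hook is at (260,278) and its green look-alike at (214,320). In the top view they are at (328,240) and (364,280). The stand is at side (327,228), with the eye at (308,180). I choose the white and red one, and will check it in a close crop.

```bash
python3 - <<'E'
from h import *
im,d,P,o=load('side0'); im2,d2,P2,_=load('top0')
a=cv2.resize(im[240:320,210:310],None,fx=4,fy=4,interpolation=2); b=cv2.resize(im2[210:290,300:400],None,fx=4,fy=4,interpolation=2)
c=cv2.resize(im[160:260,280:380],(400,320)); e=cv2.resize(im2[130:210,220:320],(400,320))
cv2.imwrite('pics/crop.png',np.vstack([np.hstack([a,b]),np.hstack([c,e])])[:,:,::-1])
for t in ['side0','top0']:
    im,d,P,o=load(t); W=pts(d,P); hsv=cv2.cvtColor(im,cv2.COLOR_RGB2HSV)
    red=((hsv[...,0]<8)|(hsv[...,0]>172))&(hsv[...,1]>150)&(hsv[...,2]>60)
    reg=np.zeros_like(red)
    if t=='side0': reg[250:310,230:290]=1
    else: reg[220:262,305:350]=1
    p=W[red&reg]; p=p[~np.isnan(p[:,0])]
    print(t,len(p),p.min(0),p.max(0),p.mean(0))
    top=p[p[:,2]>0.105]; print('top',len(top), top.mean(0) if len(top) else 0)
    q=p[:,:2]-p[:,:2].mean(0); u,s,v=np.linalg.svd(q,full_matrices=False); print('axis',v[0],np.degrees(np.arctan2(v[0][1],v[0][0])),s)
    pr=q@v[0]; print(np.percentile(pr,[0,2,50,98,100]), np.percentile(q@v[1],[0,2,50,98,100]))
    brass=(hsv[...,0]>15)&(hsv[...,0]<32)&(hsv[...,1]>120)&(W[...,2]>0.12)
    reg=np.zeros_like(red)
    if t=='side0': reg[160:200,285:340]=1
    else: reg[140:200,220:280]=1
    p=W[brass&reg]; print('brass',len(p),np.percentile(p,[2,50,98],axis=0))
    rect=cv2.minAreaRect(p[:,:2].astype(np.float32)); print(rect, cv2.boxPoints(rect))
    # low wood
    reg=(W[...,2]>0.006)&(W[...,2]<0.02)&(W[...,0]>0.5)&(W[...,0]<0.95)&(hsv[...,1]>100)&(hsv[...,2]<140)
    r2=np.zeros_like(red); 
    if t=='side0': r2[205:255,295:360]=1
    else: r2[150:200,225:278]=1
    p=W[reg&r2]; rect=cv2.minAreaRect(p[:,:2].astype(np.float32)); print('base',len(p),rect)
E
```

```text
side0 126 [ 0.46539556 -0.18228232  0.05234939] [ 0.52513532 -0.16063831  0.11798886] [ 0.49868907 -0.17223301  0.09591087]
top 84 [ 0.49559262 -0.17294057  0.11524566]
axis [-0.9748056  -0.22305613] -167.11140188217672 [0.18386207 0.03481484]
[-0.02813758 -0.02607967 -0.0013539   0.03286717  0.03469626] [-0.00730691 -0.00612365  0.00051637  0.00483225  0.00604363]
brass 108 [[0.60875644 0.01526573 0.18723721]
 [0.63043036 0.04579204 0.18967435]
 [0.65786529 0.0796137  0.19251197]]
((0.6347352266311646, 0.0471857488155365), (0.052355773746967316, 0.06764265149831772), 1.1357855796813965) [[0.6078921  0.08048154]
 [0.60923284 0.01285217]
 [0.66157836 0.01388996]
 [0.6602376  0.08151932]]
base 767 ((0.6997889876365662, 0.047394875437021255), (0.09556294977664948, 0.11094982922077179), 2.0741214752197266)
top0 127 [ 0.4609671  -0.18158561  0.05172661] [ 0.52589207 -0.16245783  0.12127144] [ 0.49324316 -0.17178462  0.09854115]
top 87 [ 0.49104582 -0.17220874  0.11590744]
axis [-0.98455031 -0.17510196] -169.91540862802353 [0.20444844 0.03005089]
[-0.03275447 -0.02902482 -0.0019245   0.03177553  0.03313916] [-0.00537576 -0.00480616  0.0001395   0.00413307  0.00444094]
brass 209 [[0.60488715 0.01524941 0.18753139]
 [0.62784215 0.05033958 0.19124823]
 [0.65553334 0.08065139 0.19470881]]
((0.6304148435592651, 0.04794260486960411), (0.05284394323825836, 0.06570079177618027), 1.1349220275878906) [[0.6033474  0.08026322]
 [0.6046487  0.01457532]
 [0.65748227 0.01562199]
 [0.656181   0.08130989]]
base 557 ((0.6981604695320129, 0.05063575133681297), (0.0947587713599205, 0.10292769968509674), 0.17664141952991486)
```

View pics/crop.png

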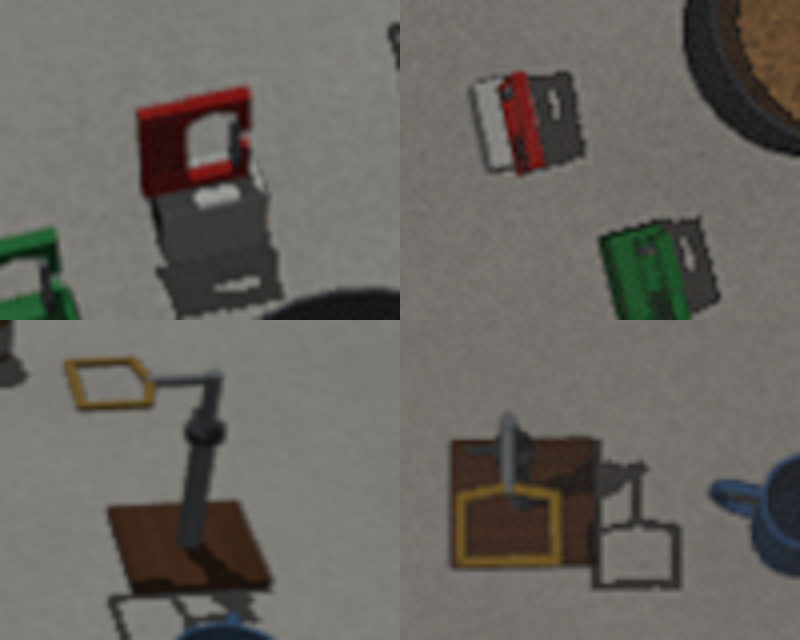

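The crop confirms the choice: a white body with a red hook whose mouth faces world +x, at a yaw of about 11°. The eye's near bar is at about (0.609, 0.047, 0.187). I'll move above the grip point, turning about +30°.

```bash
R='{"translation":[[0.011,-0.033,0.002],[0.011,-0.033,0.002],[0.011,-0.033,0.002],[0.011,-0.033,0.002],[0.011,-0.033,0.002],[0.011,-0.033,0.002],[0.011,-0.033,0.002],[0.011,-0.033,0.002]],"rot":[[0,0,1.27],[0,0,1.27],[0,0,1.27],[0,0,1.27],[0,0,1.27],[0,0,1.27],[0,0,1.27],[0,0,1.27]]}' ; python3 -m crank '{"translation":[[0.011,-0.033,0.002],[0.011,-0.033,0.002],[0.011,-0.033,0.002],[0.011,-0.033,0.002],[0.011,-0.033,0.002],[0.011,-0.033,0.002],[0.011,-0.033,0.002],[0.011,-0.033,0.002]],"rot":[[0,0,1.27],[0,0,1.27],[0,0,1.27],[0,0,1.27],[0,0,1.27],[0,0,1.27],[0,0,1.27],[0,0,1.27]]}' 0.06 50
```

```text
clock: 0.82
tcp_pos: [0.3027, 0.3479, 0.2212]
orientation: [[0.157, 0.988, -0.0], [0.988, -0.157, -0.0], [-0.0, -0.0, -1.0]]
contact_force: [0.8, 0.1, 0.5]
opening: 0.0603
```

```bash
python3 -m crank '{"translation":[[0.011,-0.033,0.002],[0.011,-0.033,0.002],[0.011,-0.033,0.002],[0.011,-0.033,0.002],[0.011,-0.033,0.002],[0.011,-0.033,0.002],[0.011,-0.033,0.002],[0.011,-0.033,0.002]],"rot":[[0,0,1.27],[0,0,1.27],[0,0,1.27],[0,0,1.27],[0,0,1.27],[0,0,1.27],[0,0,1.27],[0,0,1.27]]}'; python3 -m crank '{"translation":[[0.011,-0.033,0.002],[0.011,-0.033,0.002],[0.011,-0.033,0.002],[0.011,-0.033,0.002],[0.011,-0.033,0.002],[0.011,-0.033,0.002],[0.01,-0.031,0.002],[0.010,-0.031,0.002]],"rot":[[0,0,1.27],[0,0,1.27],[0,0,1.27],[0,0,1.27],[0,0,1.27],[0,0,1.27],[0,0,1.27],[0,0,1.27]]}'
python3 - <<'E'
from h import *
im,d,P,o=save('wrist','w1'); print(o['tcp_pos'],o['joint_pos'],o['dq'].max())
E
```

```text
clock: 1.48
tcp_pos: [0.3908, 0.0838, 0.2375]
orientation: [[-0.019, 1.0, 0.0], [1.0, 0.019, 0.0], [0.0, 0.0, -1.0]]
contact_force: [0.9, 0.5, 0.2]
opening: 0.0599
clock: 2.15
tcp_pos: [0.4768, -0.1762, 0.2532]
orientation: [[-0.194, 0.981, -0.0], [0.981, 0.194, 0.0], [0.0, -0.0, -1.0]]
contact_force: [-0.3, 0.4, 0.1]
opening: 0.0597
[ 0.47684924 -0.17624209  0.25321405] [-3.30822247e+01 -7.52769979e+00  1.06742692e+02  2.73858627e-03
  8.08085982e+01 -1.34292491e+02] 33.73397396945743
```

View pics/w1.png

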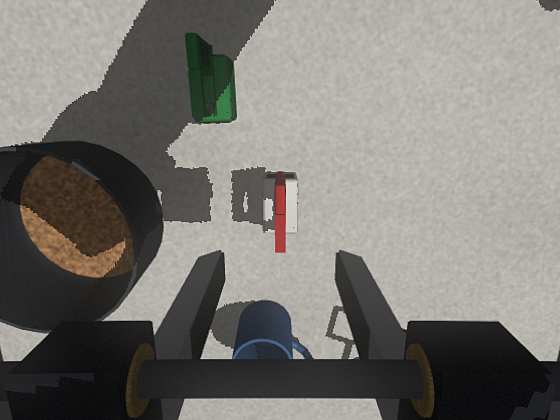

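The wrist view shows the red hook's roof at (280,175–250), nearly aligned with the fingers, which are at (210,255) and (350,255). I'll measure it from this depth.

```bash
cat >> h.py <<'E'
def hook(tag,reg):
    im,d,P,o=load(tag); W=pts(d,P); hsv=cv2.cvtColor(im,cv2.COLOR_RGB2HSV)
    red=((hsv[...,0]<8)|(hsv[...,0]>172))&(hsv[...,1]>150)&(hsv[...,2]>60)
    m=np.zeros_like(red); m[reg]=1
    p=W[red&m&(W[...,2]>0.108)&(W[...,2]<.125)]
    r=cv2.minAreaRect(p[:,:2].astype(np.float32)); print(len(p),p.mean(0),r)
    c=np.array(r[0]); q=p[:,:2]-p[:,:2].mean(0); v=np.linalg.svd(q,full_matrices=False)[2][0]; v*=np.sign(v[0])
    print('yaw',np.degrees(np.arctan2(v[1],v[0])),'grip',c+v*(-.0185),'orig',c+v*.0075)
E
python3 - <<'E'
from h import *
hook('w1',np.s_[150:270,250:310])
save('wrist','w2'); hook('w2',np.s_[150:270,250:310]); print(get_obs()['tcp_pos'])
E
```

```text
637 [ 0.49364854 -0.1738258   0.11520198] ((0.4934374690055847, -0.17369607090950012), (0.06423645466566086, 0.009292841888964176), 11.00481128692627)
yaw 10.402159388225247 grip [ 0.47524152 -0.17703636] orig [ 0.5008142 -0.1723419]
627 [ 0.49397497 -0.17355039  0.11520208] ((0.49382349848747253, -0.17364588379859924), (0.06431721150875092, 0.008572456426918507), 11.142776489257812)
yaw 10.786289316676104 grip [ 0.47565036 -0.17710809] orig [ 0.50119099 -0.17224229]
[ 0.47726815 -0.17794133  0.25328862]
```

```bash
python3 -m crank '{"translation":[[-0.0018,0.001,-0.03],[0,0,-0.035],[0,0,-0.035],[0,0,-0.03],[0,0,-0.022],[0,0,-0.016],[0,0,-0.01],[0,0,-0.0045]],"rot":[[0,0,0],[0,0,0],[0,0,0],[0,0,0],[0,0,0],[0,0,0],[0,0,0],[0,0,0]]}' 0.06 50
python3 -m crank '{"translation":[[0,0,0],[0,0,0],[0,0,0],[0,0,0],[0,0,0],[0,0,0],[0,0,0],[0,0,0]],"rot":[[0,0,0],[0,0,0],[0,0,0],[0,0,0],[0,0,0],[0,0,0],[0,0,0],[0,0,0]]}' 0.0 50
```

```text
clock: 2.92
tcp_pos: [0.4739, -0.1722, 0.0693]
orientation: [[-0.194, 0.981, -0.002], [0.981, 0.194, 0.002], [0.002, -0.002, -1.0]]
contact_force: [-0.6, -0.5, 0.1]
opening: 0.06
clock: 3.58
tcp_pos: [0.4752, -0.1738, 0.0712]
orientation: [[-0.194, 0.981, 0.001], [0.981, 0.194, -0.001], [-0.001, 0.0, -1.0]]
contact_force: [-0.2, -1.8, -1.4]
opening: 0.0104
```

```bash
python3 -m crank '{"translation":[[0,0,0.005],[0,0,0.01],[0,0,0.016],[0,0,0.018],[0,0,0.018],[0,0.005,0.017],[0,0.012,0.014],[0,0.018,0.009]],"rot":[[0,0,0],[0,0,0],[0,0,0],[0,0,0],[0,0,-1],[0,0,-1],[0,0,-1],[0,0,-1]]}'
python3 -m crank '{"translation":[[0.005,0.025,0],[0.007,0.03,0],[0.008,0.03,0],[0.008,0.03,0],[0.008,0.03,0],[0.006,0.022,0],[0.005,0.013,0],[0.003,0.005,0]],"rot":[[0,0,-1],[0,0,-1],[0,0,-1],[0,0,-1],[0,0,-1],[0,0,-1],[0,0,0],[0,0,0]]}'
python3 - <<'E'
from h import *
for n in ['side','wrist','top']: save(n,n+'3')
o=get_obs(); print(o['tcp_pos'],o['orientation'],o['contact_force'])
a=load('side3')[0]; 
cv2.imwrite('pics/s3c.png',cv2.resize(a[120:260,220:400],None,fx=4,fy=4,interpolation=2)[:,:,::-1])
E
```

```text
clock: 4.25
tcp_pos: [0.4757, -0.1393, 0.1807]
orientation: [[-0.122, 0.992, 0.003], [0.992, 0.123, -0.002], [-0.002, 0.003, -1.0]]
contact_force: [0.1, -0.3, -2.9]
opening: 0.0096
clock: 4.92
tcp_pos: [0.5251, 0.0484, 0.1785]
orientation: [[-0.023, 1.0, 0.0], [1.0, 0.023, 0.0], [0.0, 0.0, -1.0]]
contact_force: [-0.3, -0.3, -1.7]
opening: 0.0097
[0.52492886 0.04626296 0.17819243] [[-2.11191876e-02  9.99776952e-01 -1.60772673e-04]
 [ 9.99776893e-01  2.11191246e-02 -3.84054857e-04]
 [-3.80573817e-04 -1.68847730e-04 -9.99999913e-01]] [ 0.03878806 -0.6269593  -2.00932731]
```

View pics/s3c.png

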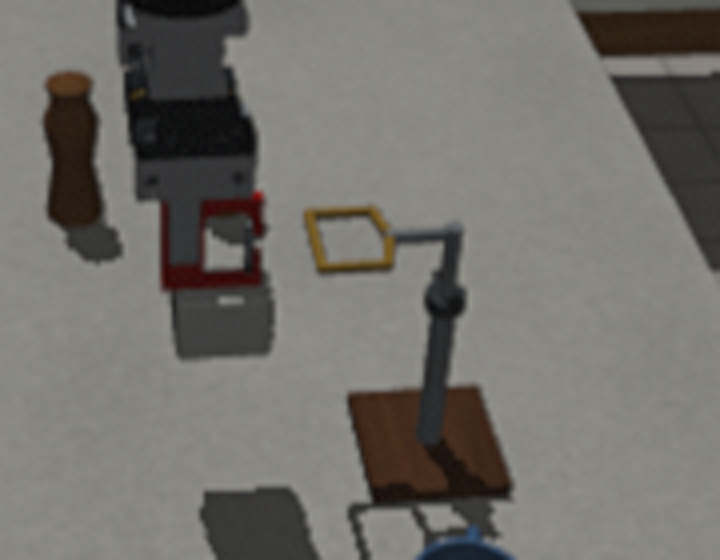

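View pics/wrist3.png

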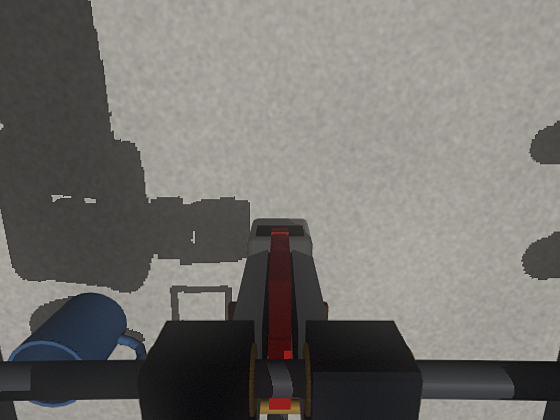

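```bash
python3 - <<'E'
from h import *
for t in ['side3','top3','side0','top0']:
    im,d,P,o=load(t); W=pts(d,P); hsv=cv2.cvtColor(im,cv2.COLOR_RGB2HSV)
    red=((hsv[...,0]<8)|(hsv[...,0]>172))&(hsv[...,1]>150)&(hsv[...,2]>50)
    b=(W[...,0]>.45)&(W[...,0]<.7)&(W[...,1]>-.05)&(W[...,1]<.15)
    p=W[red&b&(W[...,2]>.14)]
    if len(p): print(t,'red',len(p),np.round(np.percentile(p,[1,25,50,75,99],axis=0),4).tolist())
    p=W[red&b&(W[...,0]>.552)&(W[...,2]>.195)]
    if len(p): print(' nose', len(p),np.round([p.min(0),p.mean(0),p.max(0)],4).tolist())
    br=(hsv[...,0]>12)&(hsv[...,0]<34)&(hsv[...,1]>100)&b&(W[...,2]>.15)
    p=W[br]; x0=np.percentile(p[:,0],2)
    # near bar along its line
    nb=p[(p[:,0]<x0+.012)&(p[:,1]>.024)&(p[:,1]<.072)]
    print(' near',len(nb),np.round([nb.min(0),nb.mean(0),nb.max(0)],4).tolist(),'all z',np.round(np.percentile(p[:,2],[2,25,50,75,98]),4), 'y',np.percentile(p[:,1],[1,99]))
E
```

```text
side3 red 153 [[0.5151, 0.0405, 0.1583], [0.528, 0.0435, 0.1628], [0.546, 0.0446, 0.1703], [0.562, 0.0459, 0.2168], [0.5745, 0.0534, 0.2243]]
 nose 37 [[0.5527, -0.0292, 0.1981], [0.5656, 0.0432, 0.2187], [0.574, 0.0555, 0.2752]]
 near 8 [[0.4952, 0.0524, 0.2921], [0.4994, 0.0547, 0.2954], [0.5025, 0.0565, 0.2994]] all z [0.1869 0.1886 0.19   0.1908 0.2957] y [0.01569743 0.08036713]Traceback (most recent call last):
  File "<stdin>", line 14, in <module>
    return umr_minimum(a, axis, None, out, keepdims, initial, where)
ValueError: zero-size array to reduction operation minimum which has no identity
```

The side and top views agree on a bar centre height of about 0.187, and the timer hangs level in the grip. The mouth is centred on it (TCP z 0.178). I'll advance to just short of contact.

```bash
python3 -m crank '{"translation":[[0.004,0,0],[0.004,0,0],[0.004,0,0],[0.004,0,0],[0.003,0,0],[0.002,0,0],[0.002,0,0],[0.001,0,0]],"rot":[[0,0,0],[0,0,0],[0,0,0],[0,0,0],[0,0,0],[0,0,0],[0,0,0],[0,0,0]]}'
python3 - <<'E'
from h import *
for n in ['side','top']: save(n,n+'4')
o=get_obs(); print(o['tcp_pos'],o['contact_force'])
a=load('side4')[0];b=load('top4')[0]
cv2.imwrite('pics/s4c.png',np.hstack([cv2.resize(a[150:220,255:325],(400,400),interpolation=2),cv2.resize(b[130:200,215:285],(400,400),interpolation=2)])[:,:,::-1])
E
```

```text
clock: 5.73
tcp_pos: [0.5492, 0.0465, 0.1779]
orientation: [[-0.021, 1.0, -0.0], [1.0, 0.021, -0.0], [-0.0, -0.0, -1.0]]
contact_force: [-0.2, -0.8, -1.8]
opening: 0.0096
[0.54905912 0.04650995 0.17789673] [ 0.05550817 -0.13193745 -2.67591179]
```

View pics/s4c.png

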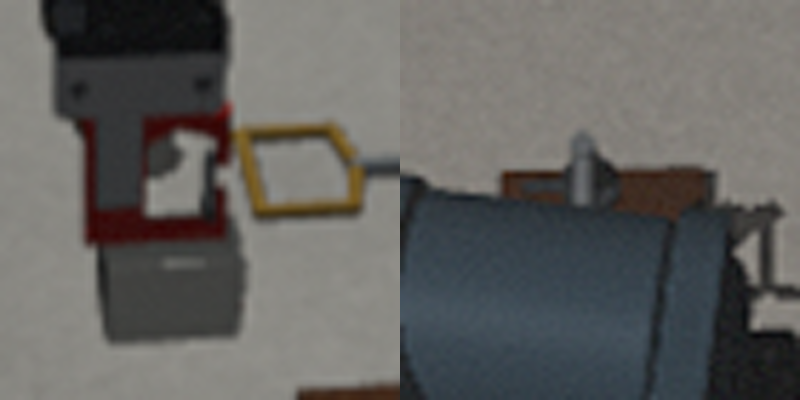

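In the crop the bar's middle is at about (246,171), level with the mouth gap (nose bottom at about row 160, guard top at about row 185). I'll press on slowly.

```bash
python3 -m crank '{"translation":[[0.001,0,0],[0.001,0,0],[0.001,0,0],[0.001,0,0],[0.001,0,0],[0.0005,0,0],[0.0005,0,0],[0,0,0]],"rot":[[0,0,0],[0,0,0],[0,0,0],[0,0,0],[0,0,0],[0,0,0],[0,0,0],[0,0,0]]}'
python3 -m crank '{"translation":[[0.0005,0,0],[0.0005,0,0],[0.0005,0,0],[0.0005,0,0],[0.0005,0,0],[0.0005,0,0],[0,0,0],[0,0,0]],"rot":[[0,0,0],[0,0,0],[0,0,0],[0,0,0],[0,0,0],[0,0,0],[0,0,0],[0,0,0]]}'
```

```text
clock: 6.5
tcp_pos: [0.5551, 0.0465, 0.1779]
orientation: [[-0.021, 1.0, -0.0], [1.0, 0.021, 0.0], [0.0, -0.0, -1.0]]
contact_force: [0.3, -0.2, -2.1]
opening: 0.0099
clock: 7.17
tcp_pos: [0.558, 0.0465, 0.1779]
orientation: [[-0.021, 1.0, -0.0], [1.0, 0.021, -0.0], [-0.0, -0.0, -1.0]]
contact_force: [0.3, 0.5, -1.8]
opening: 0.0096
```

```bash
python3 -m crank '{"translation":[[0.0005,0,0],[0.0005,0,0],[0.0005,0,0],[0.0005,0,0],[0.0005,0,0],[0.0005,0,0],[0,0,0],[0,0,0]],"rot":[[0,0,0],[0,0,0],[0,0,0],[0,0,0],[0,0,0],[0,0,0],[0,0,0],[0,0,0]]}'
python3 -m crank '{"translation":[[0.0005,0,0],[0.0005,0,0],[0.0005,0,0],[0.0005,0,0],[0,0,0],[0,0,0],[0,0,0],[0,0,0]],"rot":[[0,0,0],[0,0,0],[0,0,0],[0,0,0],[0,0,0],[0,0,0],[0,0,0],[0,0,0]]}'
python3 - <<'E'
from h import *
for n in ['side']: save(n,n+'5')
o=get_obs(); print(o['tcp_pos'],o['contact_force'],o['moment'])
a=load('side5')[0]
cv2.imwrite('pics/s5c.png',cv2.resize(a[150:220,255:325],(560,560),interpolation=2)[:,:,::-1])
E
```

```text
clock: 7.83
tcp_pos: [0.561, 0.0465, 0.1779]
orientation: [[-0.021, 1.0, -0.0], [1.0, 0.021, -0.0], [-0.0, -0.0, -1.0]]
contact_force: [0.1, -0.4, -2.0]
opening: 0.0097
clock: 8.5
tcp_pos: [0.5627, 0.0465, 0.1778]
orientation: [[-0.021, 1.0, -0.001], [1.0, 0.021, 0.0], [0.0, -0.001, -1.0]]
contact_force: [-4.9, -1.0, -0.2]
opening: 0.0097
[0.56267708 0.04654479 0.17774522] [-4.93004153  0.24978669 -0.11827345] [-0.00424665  0.85897756  0.03089443]
```

View pics/s5c.png

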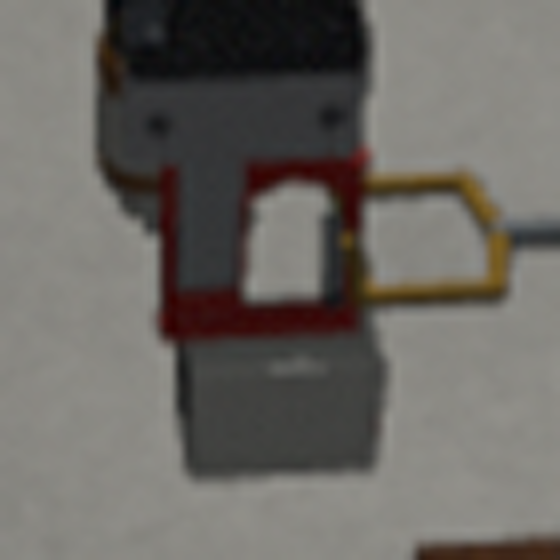

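```bash
python3 -m crank '{"translation":[[0.0005,0,0],[0.0005,0,0],[0.0005,0,0],[0,0,0],[0,0,0],[0,0,0],[0,0,0],[0,0,0]],"rot":[[0,0,0],[0,0,0],[0,0,0],[0,0,0],[0,0,0],[0,0,0],[0,0,0],[0,0,0]]}'
```

```text
clock: 9.22
tcp_pos: [0.5641, 0.0466, 0.1777]
orientation: [[-0.021, 1.0, -0.001], [1.0, 0.021, 0.0], [0.0, -0.001, -1.0]]
contact_force: [-6.1, -0.2, 0.1]
opening: 0.0097
```

The force is soft (about 0.8 N/mm), so this is the gate giving way. I'll continue.

```bash
python3 -m crank '{"translation":[[0.0005,0,0],[0.0005,0,0],[0.0005,0,0],[0.0005,0,0],[0.0005,0,0],[0.0005,0,0],[0,0,0],[0,0,0]],"rot":[[0,0,0],[0,0,0],[0,0,0],[0,0,0],[0,0,0],[0,0,0],[0,0,0],[0,0,0]]}'
python3 -m crank '{"translation":[[0.0005,0,0],[0.0005,0,0],[0.0005,0,0],[0.0005,0,0],[0.0005,0,0],[0.0005,0,0],[0,0,0],[0,0,0]],"rot":[[0,0,0],[0,0,0],[0,0,0],[0,0,0],[0,0,0],[0,0,0],[0,0,0],[0,0,0]]}'
```

```text
clock: 9.88
tcp_pos: [0.5665, 0.0466, 0.1774]
orientation: [[-0.021, 1.0, -0.003], [1.0, 0.021, 0.0], [0.0, -0.003, -1.0]]
contact_force: [-7.5, -0.2, 0.4]
opening: 0.0099
clock: 10.55
tcp_pos: [0.5689, 0.0466, 0.1769]
orientation: [[-0.021, 1.0, -0.005], [1.0, 0.021, 0.0], [0.0, -0.005, -1.0]]
contact_force: [-9.4, -0.3, -0.4]
opening: 0.0093
```

```bash
python3 -m crank '{"translation":[[0,0,-0.0004],[0,0,-0.0004],[0,0,-0.0004],[0,0,-0.0004],[0,0,-0.0004],[0,0,0],[0,0,0],[0,0,0]],"rot":[[0,0,0],[0,0,0],[0,0,0],[0,0,0],[0,0,0],[0,0,0],[0,0,0],[0,0,0]]}'
python3 -m crank '{"translation":[[0.0005,0,0],[0.0005,0,0],[0.0005,0,0],[0.0005,0,0],[0.0005,0,0],[0,0,0],[0,0,0],[0,0,0]],"rot":[[0,0,0],[0,0,0],[0,0,0],[0,0,0],[0,0,0],[0,0,0],[0,0,0],[0,0,0]]}'
python3 - <<'E'
from h import *
for n in ['side']: save(n,n+'6')
a=load('side6')[0]
cv2.imwrite('pics/s6c.png',cv2.resize(a[150:220,255:325],(560,560),interpolation=2)[:,:,::-1])
E
```

```text
clock: 11.22
tcp_pos: [0.5692, 0.0466, 0.1749]
orientation: [[-0.021, 1.0, -0.004], [1.0, 0.021, 0.0], [0.0, -0.004, -1.0]]
contact_force: [-6.6, 0.1, -1.1]
opening: 0.0097
clock: 11.88
tcp_pos: [0.5713, 0.0466, 0.1747]
orientation: [[-0.021, 1.0, -0.005], [1.0, 0.021, 0.0], [0.0, -0.005, -1.0]]
contact_force: [-7.4, -1.0, -1.5]
opening: 0.0095
```

View pics/s6c.png

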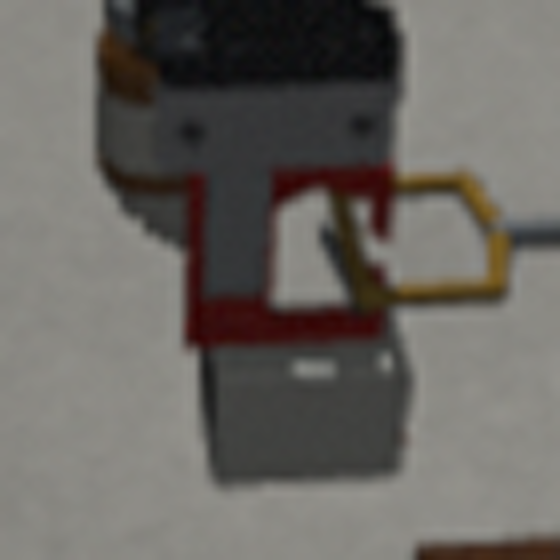

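The gate at (345,255) is swung inward and the bar is past the nose. I'll go 3 mm deeper, then lower the timer so the bar rises.

```bash
python3 -m crank '{"translation":[[0.0005,0,0],[0.0005,0,0],[0.0005,0,0],[0.0005,0,0],[0.0005,0,0],[0.0005,0,0],[0,0,0],[0,0,0]],"rot":[[0,0,0],[0,0,0],[0,0,0],[0,0,0],[0,0,0],[0,0,0],[0,0,0],[0,0,0]]}'
python3 -m crank '{"translation":[[0,0,-0.001],[0,0,-0.001],[0,0,-0.001],[0,0,-0.001],[0,0,-0.001],[0,0,-0.001],[0,0,-0.001],[0,0,-0.001]],"rot":[[0,0,0],[0,0,0],[0,0,0],[0,0,0],[0,0,0],[0,0,0],[0,0,0],[0,0,0]]}'
```

```text
clock: 12.6
tcp_pos: [0.574, 0.0467, 0.1743]
orientation: [[-0.021, 1.0, -0.006], [1.0, 0.021, 0.0], [0.0, -0.006, -1.0]]
contact_force: [-7.8, 1.0, -2.3]
opening: 0.0101
clock: 13.27
tcp_pos: [0.575, 0.0466, 0.1668]
orientation: [[-0.021, 1.0, -0.003], [1.0, 0.021, 0.0], [0.0, -0.003, -1.0]]
contact_force: [-4.6, -0.6, -3.0]
opening: 0.0094
```

```bash
python3 -m crank '{"translation":[[0,0,-0.001],[0,0,-0.001],[0,0,-0.001],[0,0,-0.001],[0,0,-0.001],[0,0,-0.001],[0,0,0],[0,0,0]],"rot":[[0,0,0],[0,0,0],[0,0,0],[0,0,0],[0,0,0],[0,0,0],[0,0,0],[0,0,0]]}'
python3 - <<'E'
from h import *
for n in ['side']: save(n,n+'7')
a=load('side7')[0]
cv2.imwrite('pics/s7c.png',cv2.resize(a[150:220,255:325],(560,560),interpolation=2)[:,:,::-1])
E
```

```text
clock: 13.93
tcp_pos: [0.5769, 0.0464, 0.1627]
orientation: [[-0.021, 1.0, 0.002], [1.0, 0.021, -0.0], [-0.0, 0.002, -1.0]]
contact_force: [0.9, 0.2, -1.6]
opening: 0.0102
```

View pics/s7c.png

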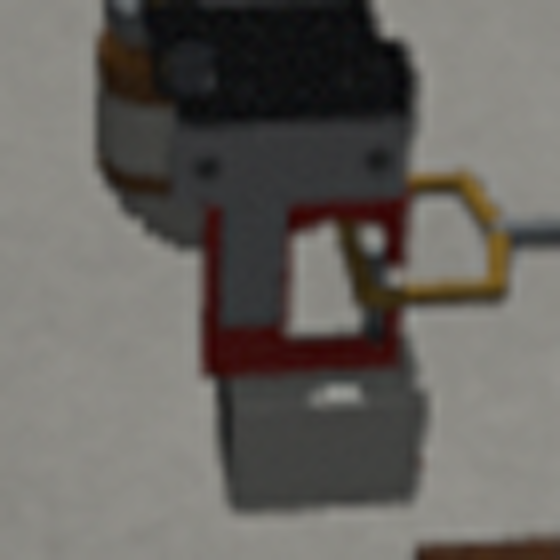

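The force has dropped to zero and the gate stands upright again at (375,290), with the bar inside. Next I'll bring the crook over the bar and lower it until it bears.

```bash
python3 -m crank '{"translation":[[0.001,0,-0.0005],[0.001,0,-0.0005],[0.001,0,-0.0005],[0.001,0,-0.0005],[0.001,0,-0.0005],[0.001,0,-0.0005],[0,0,-0.0005],[0,0,0]],"rot":[[0,0,0],[0,0,0],[0,0,0],[0,0,0],[0,0,0],[0,0,0],[0,0,0],[0,0,0]]}'
python3 -m crank '{"translation":[[0,0,-0.0005],[0,0,-0.0005],[0,0,-0.0005],[0,0,-0.0005],[0,0,-0.0005],[0,0,-0.0005],[0,0,0],[0,0,0]],"rot":[[0,0,0],[0,0,0],[0,0,0],[0,0,0],[0,0,0],[0,0,0],[0,0,0],[0,0,0]]}'
```

```text
clock: 14.65
tcp_pos: [0.582, 0.0465, 0.1583]
orientation: [[-0.021, 1.0, -0.0], [1.0, 0.021, 0.0], [0.0, -0.0, -1.0]]
contact_force: [-0.6, 0.2, -1.5]
opening: 0.0096
clock: 15.32
tcp_pos: [0.582, 0.0465, 0.1554]
orientation: [[-0.021, 1.0, -0.0], [1.0, 0.021, 0.0], [0.0, -0.0, -1.0]]
contact_force: [-0.7, 0.3, -1.9]
opening: 0.0097
```

```bash
python3 -m crank '{"translation":[[0,0,-0.0005],[0,0,-0.0005],[0,0,-0.0005],[0,0,-0.0005],[0,0,0],[0,0,0],[0,0,0],[0,0,0]],"rot":[[0,0,0],[0,0,0],[0,0,0],[0,0,0],[0,0,0],[0,0,0],[0,0,0],[0,0,0]]}'
python3 - <<'E'
from h import *
for n in ['side']: save(n,n+'8')
a=load('side8')[0]
cv2.imwrite('pics/s8c.png',cv2.resize(a[150:220,255:325],(560,560),interpolation=2)[:,:,::-1])
E
```

```text
clock: 15.98
tcp_pos: [0.5821, 0.0465, 0.1538]
orientation: [[-0.021, 1.0, 0.0], [1.0, 0.021, -0.0], [-0.0, 0.0, -1.0]]
contact_force: [-2.9, 0.6, 2.7]
opening: 0.0098
```

View pics/s8c.png

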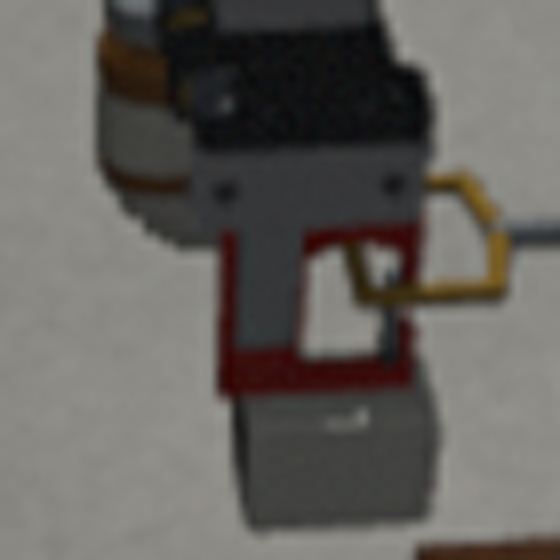

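The contact force leans to -x, so the bar is on the back slope of the V and I've gone a few mm too far. I'll lift 1 mm, go back 3.5 mm and lower again.

```bash
python3 -m crank '{"translation":[[0,0,0.001],[-0.0005,0,0],[-0.001,0,0],[-0.001,0,0],[-0.001,0,0],[0,0,-0.0005],[0,0,-0.0005],[0,0,0]],"rot":[[0,0,0],[0,0,0],[0,0,0],[0,0,0],[0,0,0],[0,0,0],[0,0,0],[0,0,0]]}'
python3 -m crank '{"translation":[[0,0,-0.0005],[0,0,-0.0005],[0,0,0],[0,0,0],[0,0,0],[0,0,0],[0,0,0],[0,0,0]],"rot":[[0,0,0],[0,0,0],[0,0,0],[0,0,0],[0,0,0],[0,0,0],[0,0,0],[0,0,0]]}'
```

```text
clock: 16.7
tcp_pos: [0.5791, 0.0464, 0.1546]
orientation: [[-0.021, 1.0, 0.001], [1.0, 0.021, -0.0], [-0.0, 0.001, -1.0]]
contact_force: [-0.6, 0.8, 5.6]
opening: 0.0094
clock: 17.37
tcp_pos: [0.5796, 0.0464, 0.1543]
orientation: [[-0.021, 1.0, 0.003], [1.0, 0.021, -0.0], [-0.0, 0.003, -1.0]]
contact_force: [-1.4, -0.0, 7.3]
opening: 0.0099
```

```bash
python3 -m crank '{"translation":[[0,0,0.001],[0,0,0.0005],[0.0005,0,0],[0.0005,0,0],[0.0005,0,0],[0,0,0],[0,0,0],[0,0,0]],"rot":[[0,0,0],[0,0,0],[0,0,0],[0,0,0],[0,0,0],[0,0,0],[0,0,0],[0,0,0]]}'
python3 -m crank '{"translation":[[0,0,-0.0005],[0,0,0],[0,0,0],[0,0,0],[0,0,0],[0,0,0],[0,0,0],[0,0,0]],"rot":[[0,0,0],[0,0,0],[0,0,0],[0,0,0],[0,0,0],[0,0,0],[0,0,0],[0,0,0]]}'
```

```text
clock: 18.03
tcp_pos: [0.58, 0.0464, 0.1542]
orientation: [[-0.021, 1.0, -0.0], [1.0, 0.021, -0.0], [-0.0, -0.0, -1.0]]
contact_force: [0.3, -0.1, 5.4]
opening: 0.0099
clock: 18.7
tcp_pos: [0.5802, 0.0465, 0.1541]
orientation: [[-0.021, 1.0, 0.0], [1.0, 0.021, -0.0], [-0.0, 0.0, -1.0]]
contact_force: [-1.1, 0.4, 6.6]
opening: 0.0102
```

```bash
python3 -m crank '{"translation":[[0,0,0.0005],[0,0,0.0005],[0,0,0],[0,0,0],[0,0,0],[0,0,0],[0,0,0],[0,0,0]],"rot":[[0,0,0],[0,0,0],[0,0,0],[0,0,0],[0,0,0],[0,0,0],[0,0,0],[0,0,0]]}'
python3 - <<'E'
from h import *
for n in ['side','wrist']: save(n,n+'9')
a=load('side9')[0]
cv2.imwrite('pics/s9c.png',cv2.resize(a[150:220,255:325],(560,560),interpolation=2)[:,:,::-1])
E
```

```text
clock: 19.37
tcp_pos: [0.58, 0.0465, 0.1543]
orientation: [[-0.021, 1.0, -0.0], [1.0, 0.021, -0.0], [-0.0, -0.0, -1.0]]
contact_force: [2.2, -0.5, 0.8]
opening: 0.01
```

View pics/s9c.png

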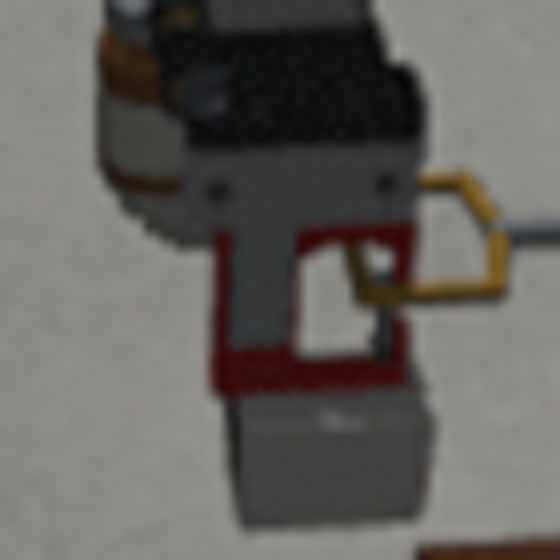

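```bash
python3 -m crank '{"translation":[[0.0005,0,0],[0,0,0],[0,0,0],[0,0,0],[0,0,0],[0,0,0],[0,0,0],[0,0,0]],"rot":[[0,0,0],[0,0,0],[0,0,0],[0,0,0],[0,0,0],[0,0,0],[0,0,0],[0,0,0]]}' - 10
python3 -m crank '{"translation":[[0,0,0],[0,0,0],[0,0,0],[0,0,0],[0,0,0],[0,0,0],[0,0,0],[0,0,0]],"rot":[[0,0,0],[0,0,0],[0,0,0],[0,0,0],[0,0,0],[0,0,0],[0,0,0],[0,0,0]]}' - 3
python3 -m crank '{"translation":[[0,0,0],[0,0,0],[0,0,0],[0,0,0],[0,0,0],[0,0,0],[0,0,0],[0,0,0]],"rot":[[0,0,0],[0,0,0],[0,0,0],[0,0,0],[0,0,0],[0,0,0],[0,0,0],[0,0,0]]}' 0.03 3
python3 - <<'E'
from h import *
for n in ['side','wrist']: save(n,n+'10')
a=load('side10')[0]
cv2.imwrite('pics/s10c.png',cv2.resize(a[150:220,255:325],(560,560),interpolation=2)[:,:,::-1])
E
```

```text
clock: 20.13
tcp_pos: [0.5803, 0.0465, 0.1542]
orientation: [[-0.021, 1.0, -0.001], [1.0, 0.021, 0.0], [0.0, -0.001, -1.0]]
contact_force: [-0.7, 0.0, 1.7]
opening: 0.0096
clock: 20.8
tcp_pos: [0.5804, 0.0465, 0.1542]
orientation: [[-0.021, 1.0, -0.0], [1.0, 0.021, 0.0], [0.0, -0.0, -1.0]]
contact_force: [-0.2, 0.1, 0.5]
opening: 0.01
clock: 21.47
tcp_pos: [0.5805, 0.0465, 0.1545]
orientation: [[-0.021, 1.0, 0.0], [1.0, 0.021, 0.0], [0.0, 0.0, -1.0]]
contact_force: [-0.1, -0.4, 0.8]
opening: 0.0301
```

View pics/s10c.png

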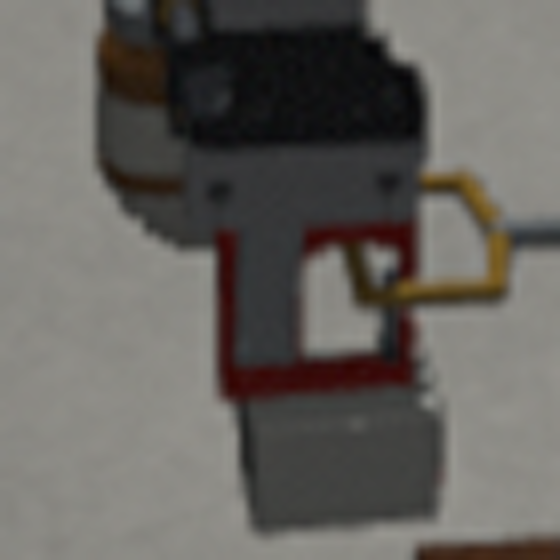

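View pics/wrist10.png

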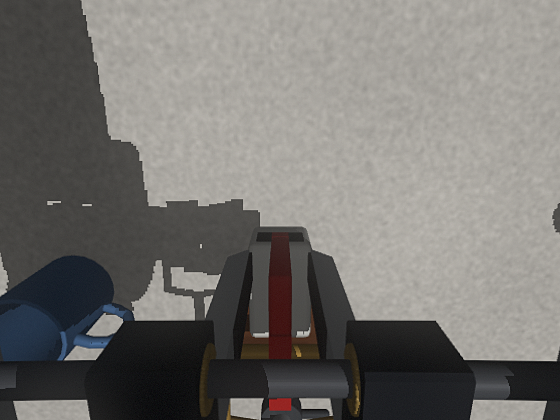

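The timer hangs free between the open fingers (hook centred at x ≈ 280 in the wrist view). I'll open further and withdraw upward.

```bash
python3 -m crank '{"translation":[[0,0,0],[0,0,0],[0,0,0.003],[0,0,0.006],[0,0,0.01],[0,0,0.015],[0,0,0.02],[0,0,0.02]],"rot":[[0,0,0],[0,0,0],[0,0,0],[0,0,0],[0,0,0],[0,0,0],[0,0,0],[0,0,0]]}' 0.05 3
python3 -m crank '{"translation":[[0,0,0.02],[0,0,0.02],[-0.01,0,0.02],[-0.02,0,0.01],[-0.03,0,0],[-0.03,0,0],[-0.02,0,0],[-0.01,0,0]],"rot":[[0,0,0],[0,0,0],[0,0,0],[0,0,0],[0,0,0],[0,0,0],[0,0,0],[0,0,0]]}'
python3 -m crank '{"translation":[[0,0,0],[0,0,0],[0,0,0],[0,0,0],[0,0,0],[0,0,0],[0,0,0],[0,0,0]],"rot":[[0,0,0],[0,0,0],[0,0,0],[0,0,0],[0,0,0],[0,0,0],[0,0,0],[0,0,0]]}'
python3 - <<'E'
from h import *
for n in ['side','top']: save(n,n+'11')
a=load('side11')[0]
cv2.imwrite('pics/s11c.png',cv2.resize(a[140:240,255:355],(560,560),interpolation=2)[:,:,::-1])
cv2.imwrite('pics/s11.png',a[:,:,::-1])
E
```

```text
clock: 22.23
tcp_pos: [0.5804, 0.0465, 0.23]
orientation: [[-0.021, 1.0, 0.0], [1.0, 0.021, -0.0], [-0.0, 0.0, -1.0]]
contact_force: [0.5, -0.8, -0.3]
opening: 0.0501
clock: 22.9
tcp_pos: [0.4589, 0.0467, 0.2999]
orientation: [[-0.021, 1.0, 0.002], [1.0, 0.021, -0.0], [-0.0, 0.002, -1.0]]
contact_force: [0.8, -1.0, -0.1]
opening: 0.05
clock: 23.57
tcp_pos: [0.4606, 0.0465, 0.2983]
orientation: [[-0.021, 1.0, -0.0], [1.0, 0.021, 0.0], [0.0, -0.0, -1.0]]
contact_force: [0.8, -0.1, 0.1]
opening: 0.05
```

View pics/s11c.png

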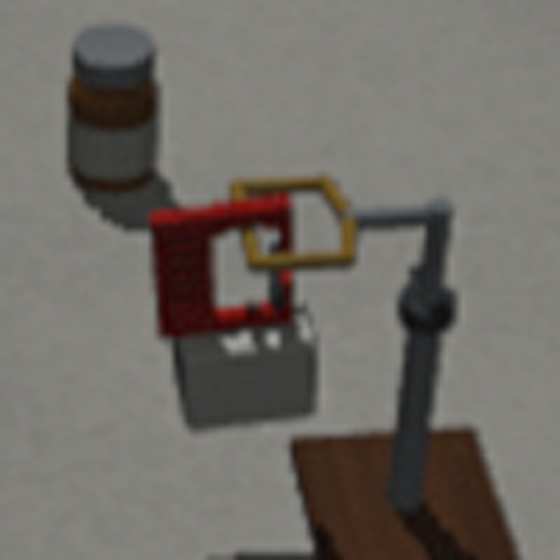

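View pics/top11.png

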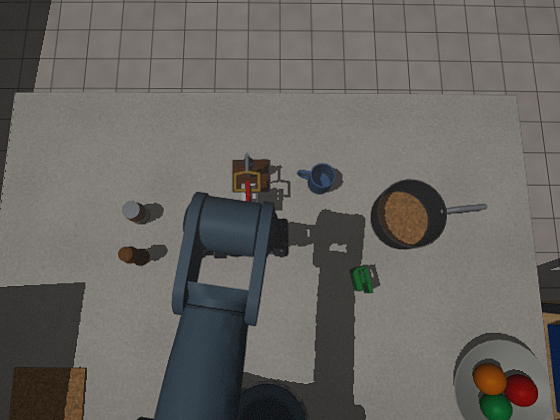

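The side view shows the timer hanging with the bar under the roof at (240,220) and the gate upright behind it at (277,280). The bystanders are where they were. I'll wait and check that it is still.

```bash
for i in 1 2 3; do python3 -m crank '{"translation":[[0,0,0],[0,0,0],[0,0,0],[0,0,0],[0,0,0],[0,0,0],[0,0,0],[0,0,0]],"rot":[[0,0,0],[0,0,0],[0,0,0],[0,0,0],[0,0,0],[0,0,0],[0,0,0],[0,0,0]]}' >/dev/null; done
python3 - <<'E'
from h import *
prev=None
def m(im,d,P):
    W=pts(d,P); hsv=cv2.cvtColor(im,cv2.COLOR_RGB2HSV)
    red=((hsv[...,0]<8)|(hsv[...,0]>172))&(hsv[...,1]>150)&(hsv[...,2]>50); red[:,:270]=0;red[:, 320:]=0;red[:160]=0;red[220:]=0
    return red.sum(),np.round(np.nanmean(W[red],0),4)
print(m(*load('side11')[:3]))
ims=[]
for k in range(8):
    im,d,P,o=save('side',f'z{k}'); print(o['clock'],m(im,d,P)); ims.append(im[160:230,270:320].astype(int))
print([np.abs(ims[i]-ims[i-1]).mean().round(2) for i in range(1,8)],np.abs(ims[-1]-load('side11')[0][160:230,270:320]).mean())
cv2.imwrite('pics/z.png',cv2.resize(im[150:230,265:345],(560,560),interpolation=2)[:,:,::-1])
E
```

```text
(np.int64(180), array([0.6014, 0.0512, 0.1651]))
25.6667 (np.int64(187), array([0.601 , 0.0525, 0.1651]))
25.7167 (np.int64(175), array([0.6012, 0.0528, 0.1646]))
25.7667 (np.int64(174), array([0.601 , 0.053 , 0.1648]))
25.8167 (np.int64(179), array([0.6012, 0.0526, 0.1646]))
25.8667 (np.int64(179), array([0.6016, 0.0513, 0.1661]))
25.9167 (np.int64(176), array([0.6015, 0.0529, 0.1651]))
25.9667 (np.int64(181), array([0.6017, 0.0511, 0.1662]))
26.0167 (np.int64(180), array([0.6008, 0.0529, 0.1642]))
[np.float64(0.86), np.float64(0.87), np.float64(0.87), np.float64(0.87), np.float64(0.87), np.float64(0.88), np.float64(0.89)] 0.9011428571428571
```

View pics/z.png

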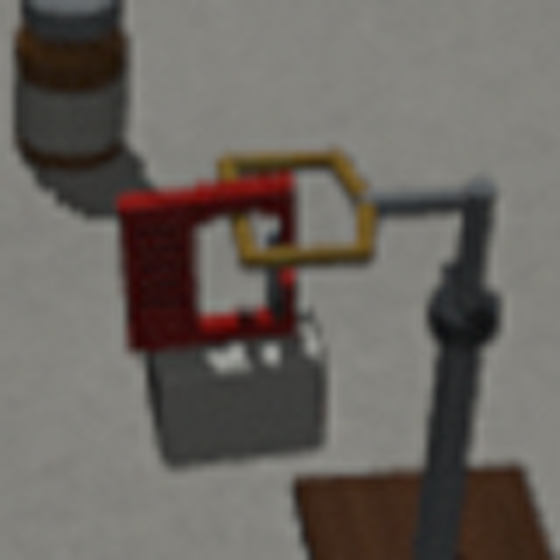

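The timer is still: frames differ only by noise. The bar lies in the crook with the gate shut, so I'm handing in.

```bash
python3 -c "
from rig import *
print(get_obs()['clock']); print(close_job())"
```

```text
26.0667
the job is handed in; nothing more can be done
None
```

The white timer is clipped onto the eye's near bar and hangs there, let go and still. I handed in at 26 s; no verdict is reported.

**What I did:**
- **Pick-up:** I gripped the red hook by its ribbed back and brought the mouth level with the bar, which the cameras put at about z 0.187.
- **Clipping:** I pressed slowly until the gate gave way. The push on the bar reached about 9.4 N at its highest reading, then fell to zero as the gate snapped shut.
- **Seating:** My first seating was a few mm too deep, so I re-seated the crook. The downward push on the stand reached about 9 N at most.
- **Letting go:** I released in steps of falling grip force and drew back upward.

**Last checks:**
- **Hang:** The side view shows the bar under the hook's roof and the gate upright behind it. Frames 2.5 s apart differ only by image noise.
- **Bystanders:** The pot, mill, jar and mug look unmoved. The gripper is well clear of everything.

**What was off:**
- **Tilt:** The timer hangs tilted by a few degrees.
- **Grasp:** The fingers came down about 3 mm to one side, so the timer shifted slightly as they closed.
- **Forces:** I read the force only at the end of each move, so a short peak in between would not show.

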